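# Fetch the vial rack from the drawer and hold it out level

## Robot

A 6-joint arm with a two-finger parallel gripper is mounted at the origin on the work surface. World frame = base frame: x ahead of the robot, y to its left, z up, the work surface at z = 0. Lengths are in m, angles in rad, forces in N, time in s.
With the tool pointing down it reaches from about 0.275 to 1 m from the base axis. Payload 8.4 kg.
Tool frame: the origin (TCP) lies on the centre line of the jaws, within the pads' length; the fingertips stand 11 mm ahead of it and the grasp point (between the pads) lies 8 mm behind it; z points along the fingers, x is the direction in which the jaws open and shut, and the axes are right-handed (so a half turn about z gives the same grasp; the last joint's range is limited). The gripper opens to 85 mm and grips with 20 to 120 N. Pads are 22 mm wide; open, the fingers measure 114 mm over their backs; the gripper's body (76 mm by 85 mm) begins 54 mm behind the grasp point. The pads swing forward as they close: fully open they stand 13 mm farther back than shut.
Start: joints at [-1.189, 0.353, 1.633, -0, 1.155, -0.002], TCP at [0.234, -0.58, 0.242] pointing down, gripper open.
Joint ranges: [-2.63, 2.63], [-0.92, 2.1], [0.06, 2.66], [-1.3, 4.44], [0, 2.69], [-3.02, 3.02]. Speed limits (rad/s): [2.22, 2.22, 2.79, 3.14, 3.14, 3.14].

## Interface

Orientations are given as a unit quaternion [w, x, y, z].
In Python, from plant import env gives the robot as it stands.
- The arm moves only by the tool play_rows, never from a script. Its argument "rows" is a list that holds one entry, the list of rows, each a list of 7 numbers: the finger opening in mm, from 0 to 85.4, then the shift along the tool's x, y, z in units of 30 mm (1.0 is 30 mm), then the turn, a rotation vector about the tool's x, y, z in units of 5 degrees (1.0 is 5 degrees). In form: [[[claw, tx, ty, tz, ax, ay, az], ...]]. A call has 1 to 12 rows; each row shifts and turns the commanded pose from where the row before left it, along the tool's axes as they then stand; what a row does not reach is not made up. A row lasts 1/12 s, in which the tool goes at most 41.7 mm and 7.16 degrees, less where a joint would pass 70% of its speed; a pose out of reach is approached as far as the arm can. A call is refused whole if a number of a shift passes 1 or a number of a turn 1, either way. A call with a gripper value outside its range is refused whole. The fingers move at their own pace and stop on an object; "newtons" is the grip in N (left out, the last holds). Time passes only in rows, so rows that do not move let the fingers close. It gives the time, the measured TCP pose, the force and the opening at its end, in the units of the state.
- env.sense(): the state, without advancing time (a new reading comes with each control period).
- env.camera(name): name is "scene" or "top" or "wrist"; returns the picture (384x512x3 uint8, red, green, blue); there is no depth.
- env.get_calibration(name): a dict with "mtx" (3x3 intrinsics, pixels), "k1" (the pictures are not rectified: a ray, as slopes to the right and down, at radius r is drawn at 1 + k1 r^2 times it, then the intrinsics apply), "extrinsics" (4x4, takes a point from camera to world coordinates); the wrist camera has in their place "hand_eye" (4x4, takes a point from camera to tool coordinates, whose origin is the TCP and whose axes are the tool frame's). Camera axes: x right, y down, z forward; pixel columns grow to the right and rows downward; lengths in m; the calibration is good to about 2 mm. A picture is of the moment at which its call begins: read the wrist's pose just before it. get_calibration takes no time and is no camera call.
- env.job_done(): hands the job in, once; it reports no verdict.
The state is a dict: "t": time; "qpos": joint angles; "qvel": joint speeds; "joint_torque": joint torques, N m; "position": TCP position; "eef_rot": TCP orientation; "contact_force": force on the tool from outside, world axes, zero at the start; "wrist_torque": the same for the moment, N m; "finger_gap": finger opening in m.
Only numpy, scipy, OpenCV 4.12 (cv2) and the standard library are available. Lean on these libraries where they do the work, as an engineer would, in place of code of your own. Each camera call takes 0.05 s, during which the arm holds its last target.

## Task

The drawer of the bench-top cabinet stands ajar: pull it all the way open by its handle, take the blue vial rack by the steel handle over its top, and lift it out, keeping it level, until the whole rack is well clear above the top of the cabinet. Finish holding it there, level and still, for a colleague to take from you: do not put it down or let go, keep all six vials in their places, leave the drawer open, and leave the yellow slide box in the drawer and the other things on the bench as they are.

Things in the scene. Friction and masses are not known exactly. Their poses are not given: they have to be found in the camera images.
- drawer (a joint): How far the grey-fronted drawer is out of its white steel cabinet (fixed; 300 deep, 360 wide, 140 high, front towards the robot; dishes and a notebook, up to 45 high, on the back half of its top), in m: 0 shut, 0.20 at its stop. Slides along drawer_handle's own -x; needs a pull of 1.5 N plus 5 N per m/s and stays where it is left.
- drawer_handle (a point): Middle of the drawer's steel bar handle: a round bar 10 thick and 130 long, level and parallel to the front (this point's y), its centre line 38 out from the front's face (gap of 33 behind it) and 112 above the bench (28 below the cabinet's top); a 10 thick stalk joins each end, 60 either side of the middle, to the front. The front is 15 thick and 116 high, its top edge 136 above the bench. Axes: x level into the cabinet, z up. Moves with the drawer.
- drawer_floor (a point): On the drawer's floor (upper face, 26 above the bench), half-way across, where it meets the inner face of the front. Drawer space: 266 long (x), 316 wide (y); side and back walls 60 high from the drawer's underside, far below the rack's handle. Axes as drawer_handle's; moves with the drawer.
- rack_handle (a point): Middle of the vial rack's overhead steel handle, a straight level bar 12 wide (along the rack's y), 14 high and 114 long (along the rack's x), 84 above the rack's underside; free space under the bar down to the vial caps. Grip it across its 12 width, at its middle, which is over the centre of mass. x along the bar, z up.
- rack_center (a point): Centre of the vial rack, half-way up, 45 above its underside. Blue rack 116 long (x) x 88 wide (y) x 91 high: base plate 6 thick, pierced upper plate at 30 to 35, four posts, an upright of 5 x 12 at each end carrying the handle bar. It stands loose on the drawer's floor, bar roughly along the drawer's travel. With six vials it weighs 0.33 to 0.49 kg. Same axes as rack_handle.
- slide_box: Yellow plastic slide box, 87 x 36 x 34 high, loose on the drawer's floor beside the rack, on either side. Origin at the centre of its underside. Leave it in the drawer.
- beaker: Glass beaker, 68 across, 95 high, loose on the bench at the left. Origin at the centre of its underside. Leave alone.
- bottle: Amber bottle with blue cap, 68 across, 160 high, loose on the bench at the right. Origin at the centre of its underside. Leave alone.
- timer: White lab timer lying on the bench, 62 x 80 x 18 high. Origin at the centre of its underside. Leave alone.
- vial0_center (a point): Centre, half-way up, of one of the six capped amber vials, 23 across and 46 high (top 52 above the rack's underside), loose in its hole of the rack at x -36, y +27 of the rack; seated, it is 16 below rack_center.
- vial1_center (a point): Centre, half-way up, of one of the six capped amber vials, 23 across and 46 high (top 52 above the rack's underside), loose in its hole of the rack at x +0, y +27 of the rack; seated, it is 16 below rack_center.
- vial2_center (a point): Centre, half-way up, of one of the six capped amber vials, 23 across and 46 high (top 52 above the rack's underside), loose in its hole of the rack at x +36, y +27 of the rack; seated, it is 16 below rack_center.
- vial3_center (a point): Centre, half-way up, of one of the six capped amber vials, 23 across and 46 high (top 52 above the rack's underside), loose in its hole of the rack at x -36, y -27 of the rack; seated, it is 16 below rack_center.
- vial4_center (a point): Centre, half-way up, of one of the six capped amber vials, 23 across and 46 high (top 52 above the rack's underside), loose in its hole of the rack at x +0, y -27 of the rack; seated, it is 16 below rack_center.
- vial5_center (a point): Centre, half-way up, of one of the six capped amber vials, 23 across and 46 high (top 52 above the rack's underside), loose in its hole of the rack at x +36, y -27 of the rack; seated, it is 16 below rack_center.

How it is judged:
On the way, in this order (a step that is already met when the one before it is completed fails the run):
1. the drawer is being pulled by its handle bar, 80 mm or more open (contact force between drawer_c5 and the fingers above 0.3 N and value of joint drawer above 0.08 m), for 0.1 s.
2. the drawer is pulled open to within 25 mm of its stop, the rack still standing in it (value of joint drawer above 0.175 m and z of rack_center in the frame of drawer_floor below 0.055 m), for 0.2 s.
At the end, for the whole second after the job is handed in: The fingers alone hold the rack by its handle bar, its underside 15 mm or more above the cabinet's top (centre over 200 mm above the bench), within 0.12 rad of level and still (30 mm/s, 0.15 rad/s); all six vials are seated; the drawer is open 150 mm or more, the slide box on its floor (height (world z) of rack_center above 0.2 m and angle between rack_center's own z axis and vertical below 0.12 rad and linear speed of vial_rack below 0.03 m/s and angular speed of vial_rack below 0.15 rad/s and contact force between vial_rack_c68 and the fingers above 1 N and contact force between vial_rack and cabinet below 0.2 N and value of joint drawer above 0.15 m and z of slide_box in the frame of drawer_floor below 0.01 m and distance between each of vial0_center, vial1_center, vial2_center, vial3_center, vial4_center, vial5_center and rack_center below 0.06 m and z of vial0_center in the frame of rack_center between -0.024 and -0.008 m and z of vial1_center in the frame of rack_center between -0.024 and -0.008 m and z of vial2_center in the frame of rack_center between -0.024 and -0.008 m and z of vial3_center in the frame of rack_center between -0.024 and -0.008 m and z of vial4_center in the frame of rack_center between -0.024 and -0.008 m and z of vial5_center in the frame of rack_center between -0.024 and -0.008 m); the arm keeps its last pose, push and grip.
It fails at once if the vial rack is tipped more than 0.3 rad (17 degrees) (angle between rack_center's own z axis and vertical above 0.3 rad).
It fails at once if the slide box is tipped or lifted (angle between slide_box's own z axis and vertical above 0.35 rad or z of slide_box in the frame of drawer_floor above 0.03 m).
It fails at once if the beaker on the bench is shifted more than 25 mm or tipped (distance of beaker from where it was at the start of the episode above 0.025 m or angle between beaker's own z axis and vertical above 0.35 rad).
It fails at once if the bottle on the bench is shifted more than 25 mm or tipped (distance of bottle from where it was at the start of the episode above 0.025 m or angle between bottle's own z axis and vertical above 0.35 rad).
It fails at once if the timer on the bench is shifted more than 25 mm or tipped (distance of timer from where it was at the start of the episode above 0.025 m or angle between timer's own z axis and vertical above 0.35 rad).
It also fails if it takes over 51 s, if anything falls off the work surface, if the arm or the gripper's body presses on something with over 40 N, if the wrist force passes 120 N, or if a joint passes its speed limit or range.

## Working session

There is one attempt and no reset: what is moved stays moved. The work goes in short steps, Python scripts to look and compute and a tool call to move; the robot and the scene stay as the last step left them, time stands still between calls to the robot, and variables do not carry over. Pictures are saved under pics/ and viewed, and the job is handed in when it is done.

Besides the shell and the picture viewer there is one more tool, called as name(argument=value, ...), one argument or row to a line, values as JSON. play_rows: Moves the arm, as the interface text tells. Its arguments: {"type":"object","properties":{"rows":{"type":"array","items":{"type":"array","items":{"type":"array","items":{"type":"number"}}}},"newtons":{"type":"number"}},"required":["rows"]}

```bash
ls; mkdir -p pics; python3 - <<'E'
from plant import env
import cv2
s=env.sense(); print(s)
for n in("scene","top","wrist"):
    cv2.imwrite(f"pics/{n}0.png",env.camera(n)[:,:,::-1]); print(n,env.get_calibration(n))
E
```

```text
pics
{'t': 0.0, 'qpos': array([-1.18942096e+00,  3.53636945e-01,  1.63414173e+00, -9.34989787e-06,
        1.15517922e+00, -2.42269787e-03]), 'qvel': array([ 2.09360929e-05,  1.95888408e-03,  3.03126798e-04, -2.00080860e-04,
        3.19804136e-04, -1.15590188e-03]), 'joint_torque': array([-3.08652736e-03, -6.05263710e+01, -3.42069411e+01, -1.65307379e-04,
        9.23242187e-03,  9.54661630e-06]), 'position': array([ 0.23384187, -0.57911212,  0.24156541]), 'eef_rot': array([-3.79595703e-04,  8.28989680e-01, -5.59263485e-01, -5.67356028e-04]), 'contact_force': array([-0.53286574, -0.22396562, -0.34909641]), 'wrist_torque': array([ 0.0097703 , -0.00804346, -0.03024604]), 'finger_gap': 0.08588621811351205}
scene {'mtx': array([[440.24993325,   0.        , 254.03638234],
       [  0.        , 440.24993325, 195.19611294],
       [  0.        ,   0.        ,   1.        ]]), 'k1': -0.012351741460471254, 'extrinsics': array([[-0.15552803,  0.63210701, -0.75911249,  1.66711211],
       [ 0.98782988,  0.09813989, -0.12066766,  0.18946149],
       [-0.00177566, -0.7686412 , -0.63967769,  1.05
[... 377 characters left out ...]
.0191953 , -0.01994411],
       [-0.01484522, -0.16090238, -0.98685868,  1.15614563],
       [ 0.        ,  0.        ,  0.        ,  1.        ]])}
wrist {'mtx': array([[284.80586942,   0.        , 254.3890563 ],
       [  0.        , 284.80586942, 193.88800261],
       [  0.        ,   0.        ,   1.        ]]), 'k1': -0.060109471560876544, 'hand_eye': array([[ 9.99999850e-01,  1.99700563e-04,  5.10347390e-04,
         1.10092787e-03],
       [-3.28467455e-04,  9.63846124e-01,  2.66459269e-01,
        -6.79417576e-02],
       [-4.38684287e-04, -2.66459396e-01,  9.63846045e-01,
        -1.31589789e-01],
       [ 0.00000000e+00,  0.00000000e+00,  0.00000000e+00,
         1.00000000e+00]])}
```

View pics/scene0.png

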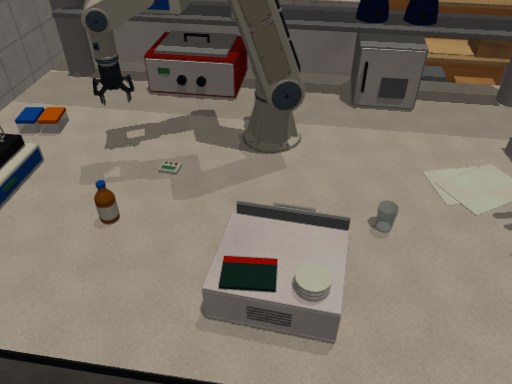

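View pics/top0.png

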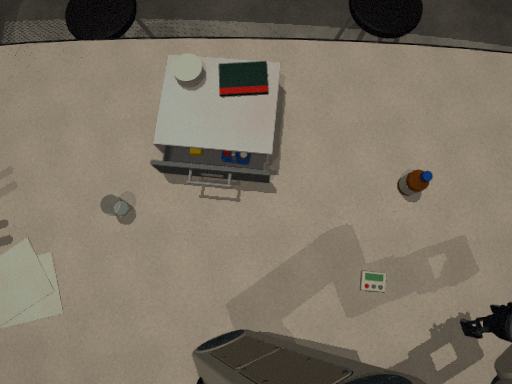

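View pics/wrist0.png

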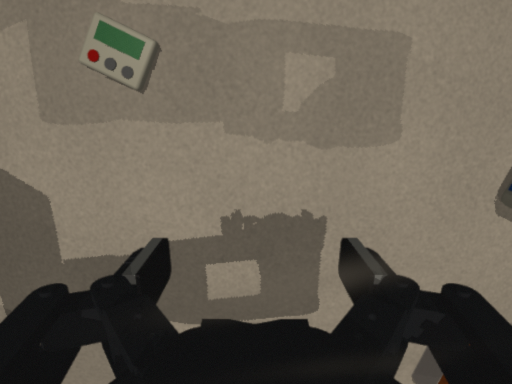

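The overview pictures show the cabinet ahead with its drawer ajar. In the top view the handle is at about (212,183), the rack's blue edge at (236,157), the slide box at (196,151), the timer at (373,281), the bottle at (412,183) and the beaker at (120,207). I'll zoom in on the top view.

```bash
python3 - <<'E'
import cv2
a=cv2.imread("pics/top0.png")[130:200,140:290]
cv2.imwrite("pics/topz0.png",cv2.resize(a,None,fx=5,fy=5,interpolation=cv2.INTER_CUBIC))
E
cat > h.py <<'E'
import numpy as np, cv2
from plant import env
from scipy.spatial.transform import Rotation as R
def q2R(q): return R.from_quat([q[1],q[2],q[3],q[0]]).as_matrix()
def camT(name,s=None):
    c=env.get_calibration(name)
    if name!='wrist': return c,c['extrinsics']
    s=s or env.sense(); T=np.eye(4);T[:3,:3]=q2R(s['eef_rot']);T[:3,3]=s['position']
    return c,T@c['hand_eye']
def px2w(name,uv,z,s=None):
    c,T=camT(name,s); m=c['mtx']
    d=np.array([(uv[0]-m[0,2])/m[0,0],(uv[1]-m[1,2])/m[1,1]]); u=d.copy()
    for _ in range(20): u=d/(1+c['k1']*(u@u))
    r=T[:3,:3]@np.array([u[0],u[1],1]); o=T[:3,3]
    return o+r*(z-o[2])/r[2]
def w2px(name,p,s=None):
    c,T=camT(name,s); m=c['mtx']
    q=T[:3,:3].T@(np.asarray(p)-T[:3,3]); u=q[:2]/q[2]; u=u*(1+c['k1']*(u@u))
    return np.array([m[0,0]*u[0]+m[0,2],m[1,1]*u[1]+m[1,2]])
E
```

```text
(no output)
```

View pics/topz0.png

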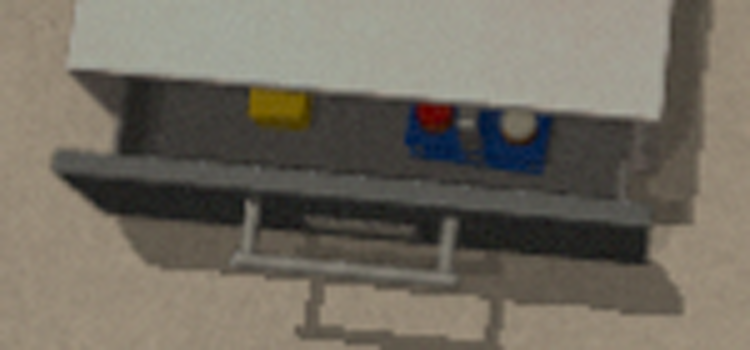

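The zoom shows the handle bar running from (235,262) to (455,280) and the cabinet's top front edge from (72,68) to (660,118). The drawer front's top edge starts at about (55,155–172).

```bash
python3 - <<'E'
from h import *
def z(u,v,h): return px2w('top',(140+u/5-.4,130+v/5-.4),h)
L=z(235,260,.112);Rr=z(455,279,.112);c1=z(72,69,.14);c2=z(660,119,.14)
f1=z(53,174,.136);f2=z(648,222,.136)
print("handle",L,Rr,(L+Rr)/2,np.linalg.norm(L-Rr))
print("cab",c1,c2,(c1+c2)/2,np.linalg.norm(c1-c2))
print("front",f1,f2,(f1+f2)/2,np.linalg.norm(f1-f2))
for a,b in((L,Rr),(c1,c2),(f1,f2)):
    d=b-a; print("x-axis yaw deg",np.degrees(np.arctan2(d[1],d[0]))+90)
print("rackbar",z(468,122,.11))
s=env.sense(); Rm=q2R(s['eef_rot']); print(Rm)
for n,p,h in(("beaker",(116,206),0.05),("bottle",(409,185),.05),("timer",(373,281),.018)): print(n,px2w('top',p,h))
E
```

```text
handle [0.58908427 0.21054384 0.112     ] [0.58072816 0.07752273 0.112     ] [0.58490622 0.14403329 0.112     ] 0.13328330988326464
cab [0.69812233 0.31101006 0.14      ] [ 0.67430179 -0.04196052  0.14      ] [0.68621206 0.13452477 0.14      ] 0.3537734435280878
front [0.63404929 0.31853895 0.136     ] [ 0.61292857 -0.03631367  0.136     ] [0.62348893 0.14111264 0.136     ] 0.3554806173931208
x-axis yaw deg -3.59447559755327
x-axis yaw deg -3.8608034304458556
x-axis yaw deg -3.406209086838558
rackbar [0.6782833  0.07377605 0.11      ]
[[ 3.74453954e-01 -9.27245421e-01 -4.07927232e-04]
 [-9.27244903e-01 -3.74454176e-01  9.79827643e-04]
 [-1.06129075e-03  1.13481123e-05 -9.99999437e-01]]
beaker [0.5167214  0.44880407 0.05      ]
bottle [ 0.60898629 -0.48630006  0.05      ]
timer [ 0.30433549 -0.37325982  0.018     ]
```

play_rows(
  rows=[
    [[85,0,0,0,0,0,-1],[85,0,0,0,0,0,-1],[85,0,0,0,0,0,-1],[85,0,0,0,0,0,-1],[85,0,0,0,0,0,-1],[85,0,0,0,0,0,-1],[85,0,0,0,0,0,-1],[85,0,0,0,0,0,-1],[85,0,0,0,0,0,-1],[85,0,0,0,0,0,-1],[85,0,0,0,0,0,-1],[85,0,0,0,0,0,-1]],
  ],
)

```text
t: 1.15
position: [0.234, -0.5793, 0.2419]
eef_rot: [-0.0, 0.998, -0.068, -0.0]
contact_force: [-1.0, -0.2, -1.0]
finger_gap: 0.0846
```

play_rows(
  rows=[
    [[85,0.4,-1,0,0,0,-0.88],[85,0.4,-1,0,0,0,0],[85,0.4,-1,0,0,0,0],[85,0.4,-1,0,0,0,0],[85,0.4,-1,0,0,0,0],[85,0.4,-1,0,0,0,0],[85,0.4,-1,0,0,0,0],[85,0.4,-1,0,0,0,0],[85,0.4,-1,0,0,0,0],[85,0.4,-1,0,0,0,0],[85,0.4,-1,0,0,0,0],[85,0.4,-1,0,0,0,0]],
  ],
)

```text
t: 2.15
position: [0.4029, -0.2289, 0.2422]
eef_rot: [-0.0, 1.0, -0.032, -0.0]
contact_force: [1.3, -1.0, -0.4]
finger_gap: 0.0849
```

play_rows(
  rows=[
    [[30,0.3,-1,0,0,0,0],[30,0.3,-1,0,0,0,0],[30,0.3,-1,0,0,0,0],[30,0.3,-1,0,0,0,0],[30,0.3,-1,0,0,0,0],[30,0.3,-1,0,0,0,0],[30,0.3,-1,0,0,0,0],[30,0.3,-1,0,0,0,0],[30,0.3,-1,0,0,0,0],[30,0.3,-1,0,0,0,0],[30,0.3,-1,0,0,0,0],[30,0.3,-1,0,0,0,0]],
  ],
)

```text
t: 3.15
position: [0.5332, 0.1236, 0.2421]
eef_rot: [0.0, 1.0, -0.031, -0.0]
contact_force: [0.8, -1.0, -0.0]
finger_gap: 0.0298
```

```bash
python3 - <<'E'
from h import *
s=env.sense(); print(s['position'],s['eef_rot'],s['qpos'])
cv2.imwrite("pics/wrist1.png",env.camera('wrist')[:,:,::-1])
cv2.imwrite("pics/scene1.png",env.camera('scene')[:,:,::-1])
for p in ([.589,.2105,.112],[.5807,.0775,.112],[.585,.144,.112]): print(w2px('wrist',p,s),w2px('scene',p))
E
```

```text
[0.53319018 0.1236288  0.24212927] [ 5.74546306e-05  9.99507250e-01 -3.13885347e-02 -1.20898930e-04] [ 2.25129766e-01  2.32985748e-01  1.80035218e+00 -5.56405061e-05
  1.10851777e+00  2.87941970e-01]
[310.86412658  87.90257149] [313.04237547 208.9802422 ]
[304.15898407 230.13489293] [272.38439676 203.1771613 ]
[307.66412089 163.39317548] [292.55350202 206.08668015]
```

View pics/wrist1.png

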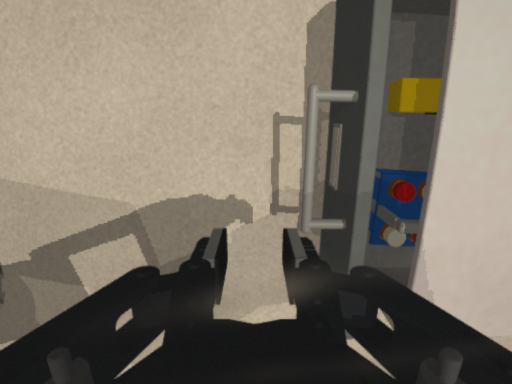

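View pics/scene1.png

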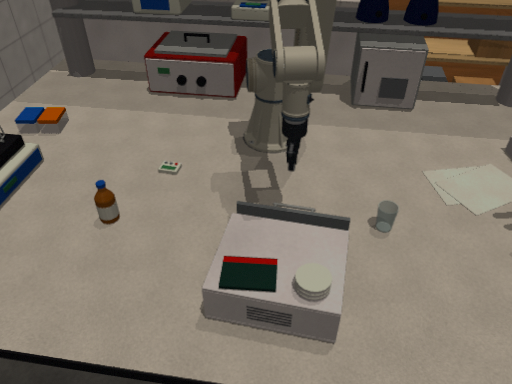

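The wrist view shows the bar from (313,87) to (307,231), which is 2 to 3 px from the prediction, so the bar sits about 2 mm farther out. I'll move over it with the fingers narrowed to 26 mm.

play_rows(
  rows=[
    [[26,0.85,-0.4,0,0,0,0],[26,0.84,-0.41,0,0,0,0],[26,0,0,0.9,0,0,0],[26,0,0,0.9,0,0,0],[26,0,0,0,0,0,0],[26,0,0,0,0,0,0]],
  ],
)

```text
t: 3.75
position: [0.5838, 0.1423, 0.1871]
eef_rot: [0.001, 0.999, -0.032, -0.002]
contact_force: [0.5, 0.4, 0.3]
finger_gap: 0.0259
```

```bash
python3 - <<'E'
from h import *
s=env.sense(); print(s['position'],s['eef_rot'],s['finger_gap'])
cv2.imwrite("pics/wrist2.png",env.camera('wrist')[:,:,::-1])
for p in ([.591,.2105,.112],[.583,.0775,.112],[.587,.144,.112]): print(w2px('wrist',p,s))
E
```

```text
[0.58383514 0.1423103  0.18711314] [ 5.83671435e-04  9.99498119e-01 -3.16151077e-02 -1.91168037e-03] 0.025909340358653752
[257.39472305 112.50435004]
[257.39269188 280.15464375]
[257.40941175 203.31068438]
```

View pics/wrist2.png

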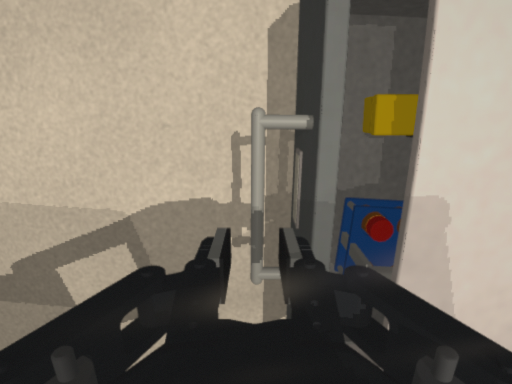

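The bar at columns 256–260 lies between the pads, as predicted. Descending.

play_rows(
  rows=[
    [[26,0,0,0.6,0,0,0],[26,0,0,0.6,0,0,0],[26,0,0,0.5,0,0,0],[26,0,0,0.4,0,0,0],[26,0,0,0.4,0,0,0],[26,0,0,0,0,0,0]],
  ],
)

```text
t: 4.3
position: [0.5845, 0.1427, 0.1122]
eef_rot: [0.0, 1.0, -0.032, -0.001]
contact_force: [-0.5, 0.1, 0.1]
finger_gap: 0.0257
```

play_rows(
  newtons=40,
  rows=[
    [[0,0,0,0,0,0,0],[0,0,0,0,0,0,0],[0,0,0,0,0,0,0],[0,0,0,0,0,0,0],[0,0,0,0,0,0,0]],
  ],
)

```text
t: 4.72
position: [0.5856, 0.1431, 0.114]
eef_rot: [-0.0, 1.0, -0.032, 0.001]
contact_force: [-0.2, -0.4, 2.3]
finger_gap: 0.0085
```

play_rows(
  rows=[
    [[0,-0.1,0,0,0,0,0],[0,-0.2,0,0,0,0,0],[0,-0.3,0,0,0,0,0],[0,-0.3,0,0,0,0,0],[0,-0.3,0,0,0,0,0],[0,-0.3,0,0,0,0,0],[0,-0.3,0,0,0,0,0],[0,-0.3,0,0,0,0,0]],
  ],
)

```text
t: 5.38
position: [0.5218, 0.1477, 0.114]
eef_rot: [-0.001, 1.0, -0.032, 0.001]
contact_force: [2.0, 1.6, 5.1]
finger_gap: 0.0084
```

play_rows(
  rows=[
    [[0,-0.3,0,0,0,0,0],[0,-0.3,0,0,0,0,0],[0,-0.3,0,0,0,0,0],[0,-0.3,0,0,0,0,0],[0,-0.3,0,0,0,0,0],[0,-0.3,0,0,0,0,0],[0,-0.3,0,0,0,0,0],[0,-0.2,0,0,0,0,0],[0,0,0,0,0,0,0]],
  ],
)

```text
t: 6.13
position: [0.4519, 0.1526, 0.1139]
eef_rot: [-0.001, 0.999, -0.032, -0.0]
contact_force: [-0.1, 7.4, 6.5]
finger_gap: 0.0079
```

play_rows(
  rows=[
    [[0,-0.2,-0.05,0,0,0,0],[0,-0.2,0,0,0,0,0],[0,-0.1,0,0,0,0,0],[0,-0.1,0,0,0,0,0],[0,0,0,0,0,0,0]],
  ],
)

```text
t: 6.55
position: [0.4346, 0.1539, 0.1139]
eef_rot: [0.0, 1.0, -0.031, 0.0]
contact_force: [-0.2, -1.0, 11.6]
finger_gap: 0.0082
```

```bash
python3 - <<'E'
from h import *
s=env.sense(); print(s['position'],s['contact_force'],s['finger_gap'])
cv2.imwrite("pics/top3.png",cv2.resize(env.camera('top')[130:240,130:300,::-1],None,fx=4.5,fy=4.5,interpolation=cv2.INTER_CUBIC))
E
```

```text
[0.43462493 0.15393078 0.11393534] [-0.15478472 -1.02145779 11.58554289] 0.008202427386864507
```

View pics/top3.png

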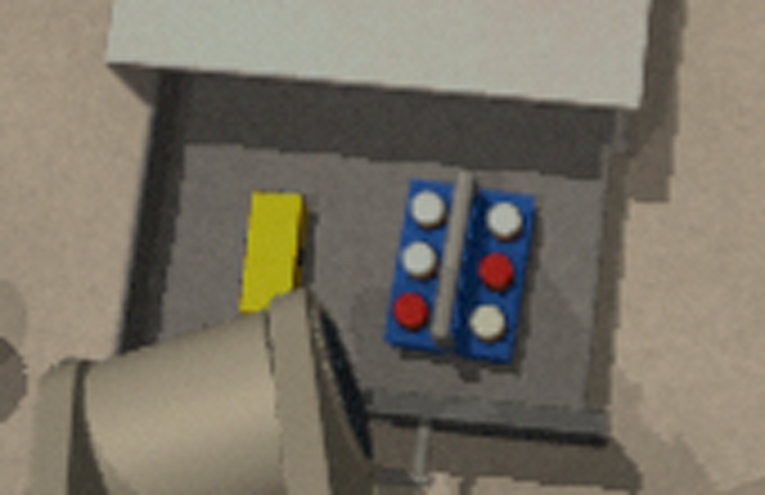

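The drawer is nearly fully out. The rack's bar runs from (465,175) to (442,338) in the zoom and the slide box is to its left at (272,250). I'll pull gently to find the stop.

play_rows(
  rows=[
    [[0,-0.1,0,-0.05,0,0,0],[0,-0.1,0,0,0,0,0],[0,0,0,0,0,0,0],[0,0,0,0,0,0,0]],
  ],
)

```text
t: 6.93
position: [0.4342, 0.1541, 0.1144]
eef_rot: [-0.0, 1.0, -0.031, 0.005]
contact_force: [29.2, -9.0, -32.6]
finger_gap: 0.008
```

The force rose to 29 N with no further motion, so the drawer is at its stop. I'll relax, release and go up.

play_rows(
  rows=[
    [[0,0.1,0,0,0,0,0],[0,0.1,0,0.05,0,0,0],[26,0,0,0,0,0,0],[26,0,0,0,0,0,0],[26,0,0,0,0,0,0]],
  ],
)

```text
t: 7.35
position: [0.4341, 0.1538, 0.1129]
eef_rot: [0.0, 1.0, -0.031, -0.001]
contact_force: [0.5, 0.0, 0.2]
finger_gap: 0.026
```

play_rows(
  rows=[
    [[26,0,0,-0.3,0,0,0],[26,0,0,-0.5,0,0,0],[26,0,0,-0.8,0,0,0],[26,0,0,-1,0,0,0],[26,0,0,-1,0,0,0],[26,0,0,-1,0,0,0],[26,0,0,-1,0,0,0],[26,0,0,-1,0,0,0],[26,0,0,0,0,0,0],[26,0,0,0,0,0,0]],
  ],
)

```text
t: 8.18
position: [0.4359, 0.1543, 0.3132]
eef_rot: [-0.001, 1.0, -0.031, 0.002]
contact_force: [-0.2, -0.4, -0.7]
finger_gap: 0.026
```

```bash
python3 - <<'E'
from h import *
s=env.sense(); print(s['position'],s['eef_rot'],s['qpos'])
cv2.imwrite("pics/top4r.png",env.camera('top')[:,:,::-1])
a=cv2.imread("pics/top4r.png")
cv2.imwrite("pics/top4.png",cv2.resize(a[130:240,130:300],None,fx=4.5,fy=4.5,interpolation=cv2.INTER_CUBIC))
s=env.sense(); print(s['position'],s['eef_rot'])
cv2.imwrite("pics/wrist4.png",env.camera('wrist')[:,:,::-1])
E
```

```text
[0.4358533  0.1542703  0.31320203] [-6.56918776e-04  9.99504489e-01 -3.14302975e-02  1.57508180e-03] [3.36879482e-01 2.33782324e-02 1.88082362e+00 9.69770254e-05
 1.23397886e+00 3.99718630e-01]
[0.43509377 0.15398061 0.31164924] [-1.39724311e-04  9.99506781e-01 -3.14019294e-02  3.08056699e-04]
```

View pics/top4.png

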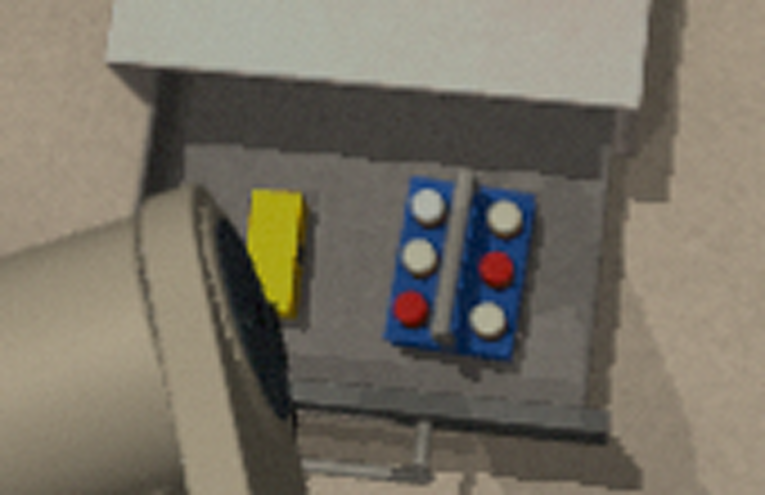

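View pics/wrist4.png

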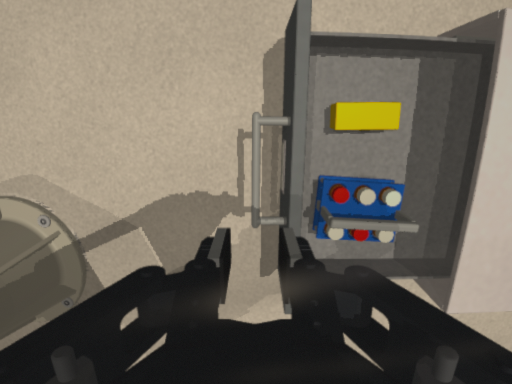

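The bar is clearly visible. In the top zoom it runs from (465,174) to (442,338), and in the wrist view from about (324,217) to (417,229).

```bash
python3 - <<'E'
from h import *
s=env.sense()
f=lambda u,v:(130+u/4.5-.4,130+v/4.5-.4)
for nm,a,b in(("top",f(442,338),f(465,172)),("wrist",(324,219),(417,228))):
    A=px2w(nm,a,.117,s);B=px2w(nm,b,.117,s)
    print(nm,A,B,(A+B)/2,np.linalg.norm(A-B),np.degrees(np.arctan2(*(B-A)[1::-1])))
a=cv2.imread("pics/wrist4.png")[150:270,290:450]
cv2.imwrite("pics/wz4.png",cv2.resize(a,None,fx=5,fy=5,interpolation=cv2.INTER_CUBIC))
E
```

```text
top [0.52177857 0.08294054 0.117     ] [0.63348055 0.07223615 0.117     ] [0.57762956 0.07758834 0.117     ] 0.1122137078485719 -5.473935931893077
wrist [0.51673948 0.09339342 0.117     ] [0.63445561 0.0735044  0.117     ] [0.57559755 0.08344891 0.117     ] 0.11938450256652428 -9.589984947309729
```

View pics/wz4.png

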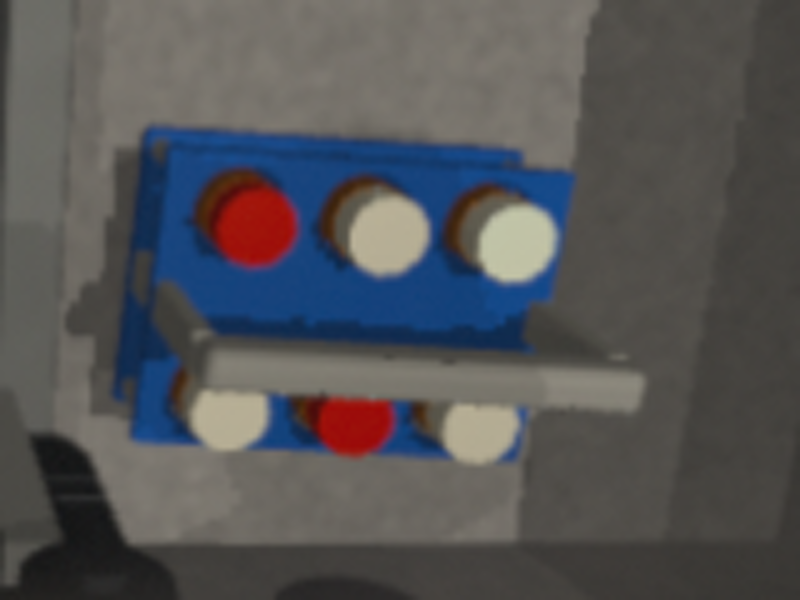

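In the zoom the bar's top face runs from (206,365) to (643,390).

```bash
python3 - <<'E'
from h import *
s=env.sense()
f=lambda u,v:(290+u/5-.4,150+v/5-.4)
for nm,a,b in(("wrist",f(206,365),f(643,390)),):
    A=px2w(nm,a,.117,s);B=px2w(nm,b,.117,s)
    print(nm,A,B,(A+B)/2,np.linalg.norm(A-B),np.degrees(np.arctan2(*(B-A)[1::-1])))
E
```

```text
wrist [0.52513833 0.0881443  0.117     ] [0.63596622 0.07393584 0.117     ] [0.58055227 0.08104007 0.117     ] 0.11173496330328614 -7.305637404232632
```

play_rows(
  rows=[
    [[50,0,0,0,0,0,-1],[50,0,0,0,0,0,-1],[50,0,0,0,0,0,-1],[50,0,0,0,0,0,-1],[50,0,0,0,0,0,-1],[50,0,0,0,0,0,-1],[50,0,0,0,0,0,-1],[50,0,0,0,0,0,-1],[50,0,0,0,0,0,-1],[50,0,0,0,0,0,-1],[50,0,0,0,0,0,-1],[50,0,0,0,0,0,-1]],
  ],
)

```text
t: 9.28
position: [0.4345, 0.1537, 0.3096]
eef_rot: [-0.0, 0.88, 0.474, -0.002]
contact_force: [0.3, -0.3, -0.4]
finger_gap: 0.0499
```

play_rows(
  rows=[
    [[50,0,0,0,0,0,-1],[50,0,0,0,0,0,-1],[50,0,0,0,0,0,-1],[50,0,0,0,0,0,-1],[50,0,0,0,0,0,-1],[50,0,0,0,0,0,-0.4],[50,-0.4,1,0,0,0,0],[50,-0.4,1,0,0,0,0],[50,-0.4,1,0,0,0,0],[50,-0.4,1,0,0,0,0],[50,-0.33,1,0,0,0,0],[50,0,0,0,0,0,0]],
  ],
)

```text
t: 10.28
position: [0.5811, 0.0769, 0.309]
eef_rot: [0.0, 0.747, 0.664, -0.001]
contact_force: [-1.3, -0.2, 0.6]
finger_gap: 0.0501
```

```bash
python3 - <<'E'
from h import *
s=env.sense(); print(s['position'],s['eef_rot'],s['qpos'])
cv2.imwrite("pics/wrist5.png",env.camera('wrist')[:,:,::-1])
print(w2px('wrist',[.579,.0795,.117],s), w2px('wrist',s['position']-[0,0,s['position'][2]-.117],s))
E
```

```text
[0.58106868 0.07694483 0.30899598] [ 9.84452859e-05  7.47310495e-01  6.64474425e-01 -8.67169933e-04] [ 1.29738393e-01  2.36770039e-01  1.64193610e+00 -1.19354135e-03
  1.26421032e+00 -1.32348193e+00]
[257.34512204 172.92987454] [255.35565936 174.92744406]
```

View pics/wrist5.png

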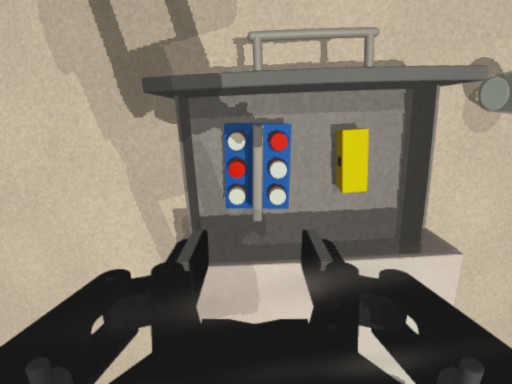

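```bash
python3 - <<'E'
import cv2
a=cv2.imread("pics/wrist5.png")[115:230,215:305]
cv2.imwrite("pics/wz5.png",cv2.resize(a,None,fx=5,fy=5,interpolation=cv2.INTER_CUBIC))
E
```

```text
(no output)
```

View pics/wz5.png

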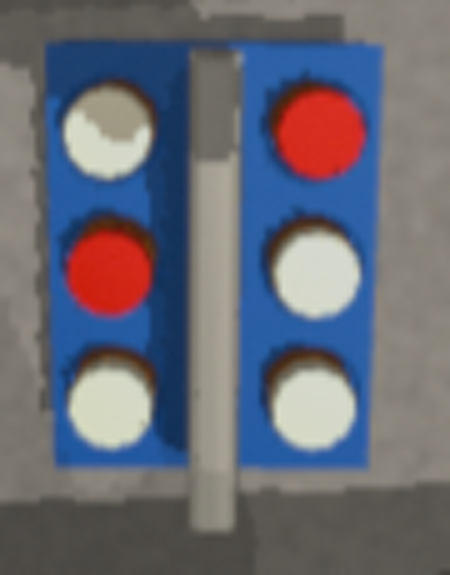

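```bash
python3 - <<'E'
from h import *
s=env.sense()
A=px2w('wrist',(257.8,125.2),.117,s);B=px2w('wrist',(257.2,220.8),.117,s); M=(A+B)/2
Rm=q2R(s['eef_rot']); print(A,B,M,np.linalg.norm(A-B),Rm.T@(M-s['position'])/.03,Rm.T@(B-A), s['position'])
E
```

```text
[0.52283565 0.08732062 0.117     ] [0.6346787  0.07378067 0.117     ] [0.57875718 0.08055064 0.117     ] 0.11265965660219611 [0.09154404 0.01001194 6.39617396] [-0.00034589  0.11265856 -0.00035835] [0.578766   0.07797404 0.30888781]
```

The bar is aligned with the tool to within 0.2°, and needs only a 2.7 mm shift along tool x. Descending.

play_rows(
  rows=[
    [[50,0.09,0,0.8,0,0,0],[50,0,0,0.9,0,0,0],[50,0,0,0.9,0,0,0],[50,0,0,0.9,0,0,0],[50,0,0,0.8,0,0,0],[50,0,0,0.5,0,0,0],[50,0,0,0,0,0,0],[50,0,0,0,0,0,0]],
  ],
)

```text
t: 11.0
position: [0.5764, 0.0823, 0.1662]
eef_rot: [-0.001, 0.747, 0.665, -0.001]
contact_force: [0.2, 0.4, 0.6]
finger_gap: 0.0501
```

```bash
python3 - <<'E'
from h import *
s=env.sense(); print(s['position'],s['eef_rot'],s['contact_force'])
cv2.imwrite("pics/wrist6.png",env.camera('wrist')[:,:,::-1])
print(w2px('wrist',[.5788,.0805,.117],s))
E
```

```text
[0.57641988 0.08227064 0.16621638] [-0.00105081  0.7465433   0.66533449 -0.00141998] [0.23977507 0.42451825 0.58642959]
[253.33352166 221.05380194]
```

View pics/wrist6.png

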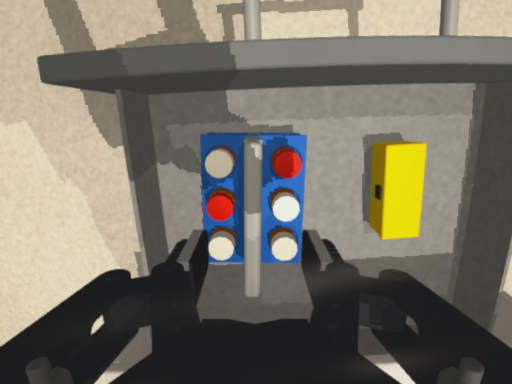

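The bar at column 253 lies centred between the pads, as predicted. Lowering the last 64 mm slowly and closing.

play_rows(
  rows=[
    [[50,0,0,0.5,0,0,0],[50,0,0,0.5,0,0,0],[50,0,0,0.4,0,0,0],[50,0,0,0.4,0,0,0],[50,0,0,0.25,0,0,0],[50,0,0,0,0,0,0],[50,0,0,0,0,0,0],[50,0,0,0,0,0,0]],
  ],
)

```text
t: 11.72
position: [0.5787, 0.082, 0.1063]
eef_rot: [0.0, 0.747, 0.665, 0.0]
contact_force: [-0.4, -0.3, 0.3]
finger_gap: 0.0503
```

play_rows(
  newtons=60,
  rows=[
    [[30,0,0,0,0,0,0],[22,0,0,0,0,0,0],[18,0,0,0,0,0,0],[15,0,0,0,0,0,0],[12,0,0,0,0,0,0],[5,0,0,0,0,0,0],[0,0,0,0,0,0,0],[0,0,0,0,0,0,0],[0,0,0,0,0,0,0]],
  ],
)

```text
t: 12.47
position: [0.5783, 0.0817, 0.1059]
eef_rot: [0.0, 0.747, 0.665, -0.0]
contact_force: [-0.7, -2.7, 3.3]
finger_gap: 0.0107
```

```bash
python3 - <<'E'
from h import *
s=env.sense(); print(s['position'],s['eef_rot'],s['contact_force'],s['wrist_torque'],s['finger_gap'])
cv2.imwrite("pics/wrist7.png",env.camera('wrist')[:,:,::-1])
E
```

```text
[0.5782765  0.08172406 0.105937  ] [ 1.18810066e-04  7.46691742e-01  6.65170224e-01 -5.11555898e-05] [-0.70721545 -2.65911795  3.30593741] [-0.54055252  0.13583686 -0.0033676 ] 0.010685530530440423
```

View pics/wrist7.png

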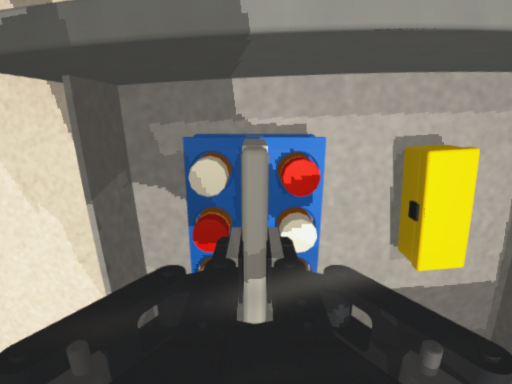

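The pads are closed on the bar, with the gap at 10.7 mm. Lifting slowly.

play_rows(
  rows=[
    [[0,0,0,-0.1,0,0,0],[0,0,0,-0.1,0,0,0],[0,0,0,-0.1,0,0,0],[0,0,0,-0.15,0,0,0],[0,0,0,0,0,0,0],[0,0,0,0,0,0,0]],
  ],
)

```text
t: 13.02
position: [0.5784, 0.0821, 0.1196]
eef_rot: [0.0, 0.747, 0.665, 0.0]
contact_force: [0.0, -0.7, -4.1]
finger_gap: 0.0108
```

```bash
python3 - <<'E'
from h import *
s=env.sense(); print(s['position'],s['eef_rot'],s['contact_force'],s['wrist_torque'],s['finger_gap'])
cv2.imwrite("pics/wrist8.png",env.camera('wrist')[:,:,::-1])
E
```

```text
[0.57840021 0.08206833 0.11959456] [1.19984357e-04 7.46686834e-01 6.65175677e-01 2.75702727e-04] [ 0.01302982 -0.73723182 -4.0568964 ] [-0.01987479  0.01122001  0.0411136 ] 0.010751436715089031
```

View pics/wrist8.png

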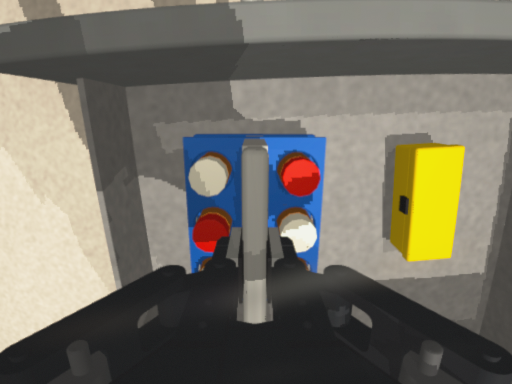

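The wrist carries about 4 N and the rack is unchanged in the tool view, so the grasp is firm and level. Continuing the lift.

play_rows(
  rows=[
    [[0,0,0,-0.2,0,0,0],[0,0,0,-0.3,0,0,0],[0,0,0,-0.4,0,0,0],[0,0,0,-0.5,0,0,0],[0,0,0,-0.5,0,0,0],[0,0,0,-0.5,0,0,0],[0,0,0,-0.5,0,0,0],[0,0,0,-0.5,0,0,0],[0,0,0,-0.5,0,0,0],[0,0,0,-0.5,0,0,0],[0,0,0,-0.4,0,0,0],[0,0,0,-0.3,0,0,0]],
  ],
)

```text
t: 14.07
position: [0.5786, 0.082, 0.2746]
eef_rot: [0.001, 0.747, 0.665, 0.001]
contact_force: [0.2, 0.4, -3.3]
finger_gap: 0.011
```

play_rows(
  rows=[
    [[0,0,0,-0.3,0,0,0],[0,0,0,-0.2,0,0,0],[0,0,0,-0.1,0,0,0],[0,0,0,0,0,0,0],[0,0,0,0,0,0,0],[0,0,0,0,0,0,0],[0,0,0,0,0,0,0],[0,0,0,0,0,0,0],[0,0,0,0,0,0,0],[0,0,0,0,0,0,0]],
  ],
)

```text
t: 14.9
position: [0.5782, 0.0819, 0.2901]
eef_rot: [-0.0, 0.747, 0.665, -0.0]
contact_force: [-0.4, 0.0, -3.9]
finger_gap: 0.0106
```

```bash
python3 - <<'E'
from h import *
s=env.sense(); print(s['position'],s['eef_rot'],s['contact_force'],s['wrist_torque'],s['finger_gap'],s['qvel'])
cv2.imwrite("pics/wrist9.png",env.camera('wrist')[:,:,::-1])
cv2.imwrite("pics/scene9.png",cv2.resize(env.camera('scene')[130:310,190:400,::-1],None,fx=3.3,fy=3.3,interpolation=cv2.INTER_CUBIC))
cv2.imwrite("pics/top9.png",cv2.resize(env.camera('top')[50:240,60:320,::-1],None,fx=3,fy=3,interpolation=cv2.INTER_CUBIC))
E
```

```text
[0.57818518 0.08191382 0.29009544] [-9.49558838e-05  7.46704907e-01  6.65155441e-01 -1.12508690e-04] [-0.43272854  0.00652121 -3.87273361] [0.0068974  0.00259386 0.00214326] 0.010612587755102888 [ 0.00030921 -0.00394923 -0.00112895 -0.0009031  -0.00184036  0.00349466]
```

View pics/wrist9.png

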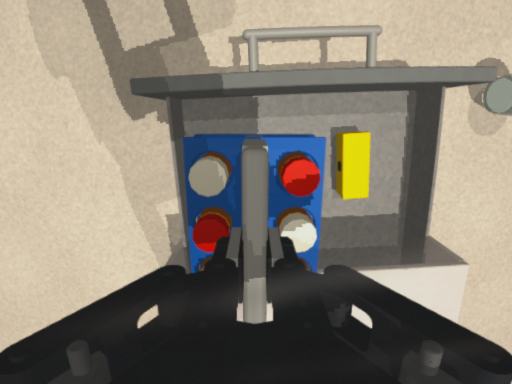

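View pics/scene9.png

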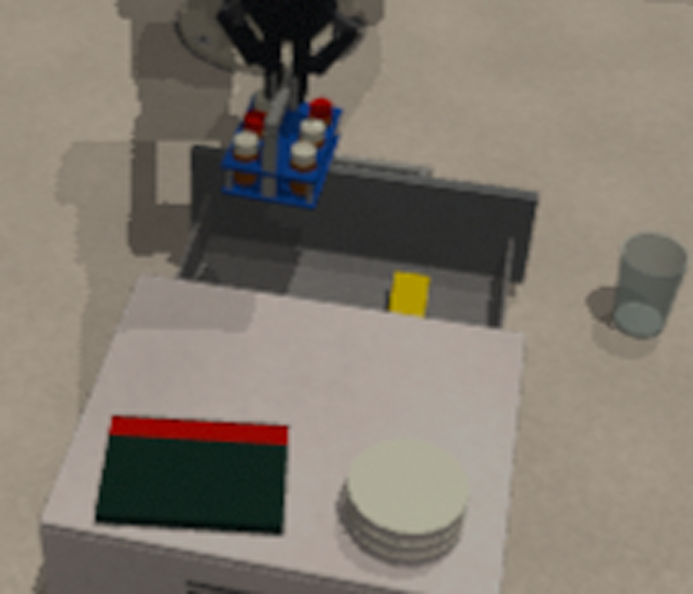

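View pics/top9.png

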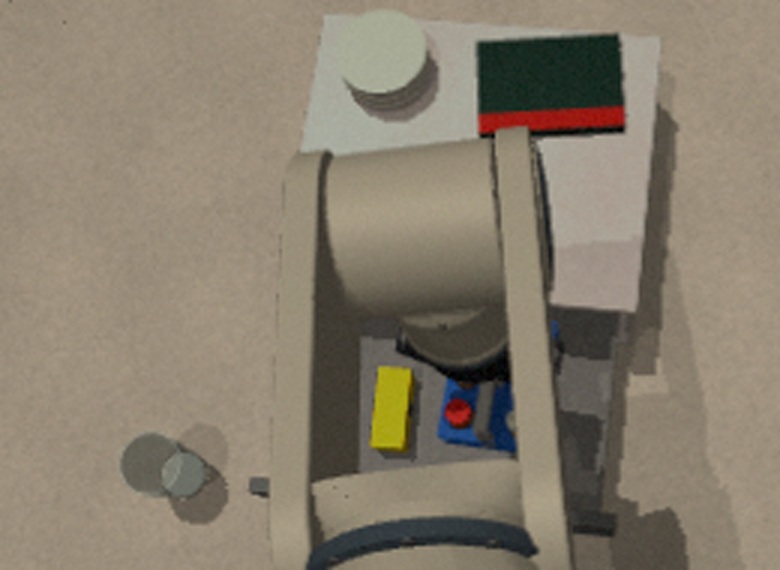

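The rack hangs level above the drawer with the six vials in place. Its bar is at (255,230) in the wrist view, the slide box is on the drawer floor at (353,165), and the drawer is fully open. The rack's centre is at about 0.255 m and its underside about 70 mm above the cabinet top. Handing in.

```bash
python3 -c "
from plant import env
print(env.job_done()); s=env.sense(); print(s['t'],s['position'],s['finger_gap'],s['contact_force'])"
```

```text
the job is handed in; nothing more can be done
None
the job is handed in; nothing more can be done
```

I pulled the drawer out to its stop by its handle, gripped the rack across the middle of its bar at 60 N, and lifted it straight up 184 mm. I handed the job in at about t = 15 s with the arm holding it; no verdict was reported.

- **Drawer:** The handle moved about 151 mm, and then the pull rose to 29 N with no further motion. The last pictures show it still fully open.
- **Rack height and grip:** Its centre is about 0.255 m up, worked out from the lift rather than measured directly. That puts the underside about 70 mm above the cabinet top. The load is about 3.9 N, and the finger gap is steady at 10.6 mm.
- **Level and still:** The tool points straight down, the rack has not shifted in the grip, and joint speeds are near zero.
- **Vials:** All six look seated in the last scene picture. In the last wrist picture only four are in clear view, because the gripper hides the far two.
- **Other things:** The slide box is flat on the drawer floor, and the beaker looks undisturbed. The timer and bottle were outside the last close-ups, and the arm did not go near them after its first move.

No check failed. The finger gap on the 12 mm rack bar reads 10.6 mm; on the 10 mm drawer bar it also read 1.5 to 2 mm under.

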